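# Hang the weighing pan on the spring balance and prove the hook

### The job

Pick the red weighing pan up by the wooden block on its wire bail and hang it by the bail on the steel hook of the green spring balance. Still holding it, tug it down gently: drag the hook through its stiff free play to where it stops and only its spring gives, hold a pull of about 10 N there for half a second, and never load the hook beyond 18 N. Then let go and leave the pan hanging still, with the cup, jar and lacquer box undisturbed.

Things in the scene. Friction and masses are not known exactly. Their poses are not given: they have to be found in the camera images.
- pan_grip (a point): Centre of the upright wooden grip block (12 x 12 mm, 44 mm tall) on top of the weighing pan, a red lacquer bowl 92 mm across and 30 mm high; grasp it here from above. 116 mm above the pan's underside; whole pan 138 mm tall, 0.13 to 0.25 kg, standing upright on the table. z is up, y runs along the bail (a half turn is equivalent).
- pan_eye (a point): Underside of the peak of the pan's rigid brass bail (6 mm wire), on the pan's axis, 27 mm below pan_grip, 89 mm above the pan's underside: this spot rests on the hook. Axes as pan_grip. The bail lies in the y-z plane: legs rise from the rim at y = +-43 mm to y = +-17 mm 85 mm up, then meet in a shallow peak under the block.
- hook_seat (a point): Top of the trough of the steel hook (8 mm round bar), 0.16 to 0.22 m above the table, where the bail must rest. z up; x points along the arm to the balance, y across it. Floor flat 8 mm either way along x. The bail goes on with its y along this y, from the -x (robot) side, its eye at least 20 mm above this point, then straight down. The hook moves only up and down.
- hook_tip (a point): Upper end of the hook's open upturned tip, 22 mm to -x of hook_seat and 14 mm above it; nothing lies beyond it. On the +x side the bar also rises 14 mm by 25 mm out and runs on level to the balance. The hook is carried by a spring of 2.5 N per mm, itself on the stiff slide of the balance.
- balance: Green spring balance, a 46 x 56 x 70 mm box fixed on the post; origin on the post's axis; x points away from the hook (axes as hook_seat). Its hook slide drags down against about 4 N of friction through a free play of 4 to 36 mm (differs every time, not shown) and stays down; at its stop only the spring gives, 2.5 N per mm. So 4 N is not yet the stop; feel for the force rising beyond it.
- stand: Green base plate 200 x 150 x 12 mm with an upright steel post (18 mm thick, top 265 mm above the table); origin at the foot of the post on the table, plate reaching 165 mm to -x and 35 mm to +x. Fixed.
- cup_mid (a point): Bystander: middle of a black lacquer cup, 68 mm across, 60 mm tall.
- jar_mid (a point): Bystander: middle of an amber glass jar with a yellow cap, 56 mm across, 85 mm tall.
- lacquer_box_mid (a point): Bystander: middle of a dark green round lacquer box, 80 mm across, 50 mm tall.

How it is judged:
On the way, in this order (a step that is already met when the one before it is completed fails the run):
1. the pan is held by the fingers, clear of the table (height (world z) of pan_grip above 0.16 m and contact force between the fingers and pan above 1 N), for 0.1 s.
2. still held, the pan's bail rests on the hook (distance between pan_eye and hook_seat below 0.02 m and contact force between pan and hook above 0.5 N and contact force between the fingers and pan above 1 N), for 0.05 s.
3. still held, the pan is tugged down: over 8 N on the hook for 0.3 s with the slide down at its stop (distance between pan_eye and hook_seat below 0.02 m and contact force between pan and hook above 8 N and contact force between the fingers and pan above 1 N and z of hook_seat in the frame of balance below -0.005 m), for 0.3 s.
At the end, for the whole second after the job is handed in: The pan hangs from the hook by its bail (eye within 20 mm of the hook seat), upright within 0.25 rad, at rest (below 0.03 m/s and 0.4 rad/s), let go, with the hook's slide pulled down to its stop (distance between pan_eye and hook_seat below 0.02 m and angle between pan_eye's own z axis and vertical below 0.25 rad and linear speed of pan below 0.03 m/s and angular speed of pan below 0.4 rad/s and contact force between pan and hook above 0.5 N and contact force between the fingers and pan below 0.05 N and z of hook_seat in the frame of balance below -0.005 m); the robot touches nothing.
It fails at once if more than 18 N between the pan and the hook: the balance is overloaded (contact force between pan and hook above 18 N).
It fails at once if the robot hits or pulls the hook itself with more than 5 N (contact force between any of the fingers, the arm and hook above 5 N).
It fails at once if the pan is let go on the hook before the tug has brought the hook's slide to its stop (distance between pan_eye and hook_seat below 0.02 m and contact force between the fingers and pan below 0.05 N and z of hook_seat in the frame of balance above -0.005 m).
It fails at once if the cup, jar or lacquer box is moved more than 20 mm or tipped (distance of any of cup_mid, jar_mid, lacquer_box_mid from where it was at the start of the episode above 0.02 m or angle between any of cup_mid, jar_mid, lacquer_box_mid's own z axis and vertical above 0.3 rad).
It also fails if it takes over 61 s, if anything falls off the work surface, if the arm or the gripper's body presses on something with over 40 N, if the wrist force passes 120 N, or if a joint passes its speed limit or range.

### The arm

A 7-joint arm with a two-finger parallel gripper is mounted at the origin on the work surface. World frame = base frame: x ahead of the robot, y to its left, z up, the work surface at z = 0. Lengths are in m, angles in rad, forces in N, time in s.
With the tool pointing down it reaches from about 0.4 to 0.85 m from the base axis. Payload 10.4 kg.
Tool frame: the origin (TCP) lies at the very end of the fingers, on their centre line; the grasp point (between the pads) lies 19 mm behind it; z points along the fingers, y is the direction in which the jaws open and shut (so a half turn about z gives the same grasp; the last joint's range is limited). The gripper opens to 87 mm and grips with 3 to 60 N. Pads are 19 mm wide; open, the fingers measure 117 mm over their backs; the gripper's body (75 mm by 190 mm) begins 51 mm behind the grasp point.
Start: joints at [1.172, 0.332, -0.065, 1.46, 0.022, 1.35, -0.088], TCP at [0.229, -0.581, 0.223] pointing down, gripper open.
Joint ranges: [-2.6, 2.6], [-0.5, 2.12], [-1.47, 1.34], [0.16, 2.42], [-1.27, 4.41], [0.06, 2.06], [-2.6, 2.6]. Speed limits (rad/s): [2.22, 2.22, 2.79, 2.79, 3.14, 3.14, 3.14].

### API

Orientations are given as a unit quaternion [x, y, z, w].
In Python, from bench import r, eyes, job gives the robot as it stands. The module is installed in compiled form; this text tells all that it offers.
- The arm moves only by the tool play_rows, never from a script. Its argument "motion" is a list of rows, each a list of 7 numbers: the shift along the tool's x, y, z as a fraction of full scale, then the turn, a rotation vector about the tool's x, y, z as a fraction of full scale, then the opening in per cent of the stroke, from 0 (shut) to 100 (fully open). A call has 1 to 5 rows; each row is the pose to reach, as a shift and turn from the pose commanded when the call began, along the tool's axes at that moment; what a row does not reach only later rows make up. Full scale, the value 1, is 0.2 m for a shift and 90 degrees for a turn. A row lasts 1/8 s, in which the tool goes at most 62.5 mm and 10.7 degrees, less where a joint would pass 70% of its speed; a pose out of reach is approached as far as the arm can. A call with a number of a shift or a turn outside -1 to 1 is refused whole. A call with a gripper value outside its range is refused whole. The fingers move at their own pace and stop on an object; "squeeze" is the grip in N (left out, the last holds). Time passes only in rows, so rows that repeat a pose let the fingers close. It gives the time, the measured TCP pose, the force and the opening at its end, in the units of the state.
- r.read_state(): the state, without advancing time (a new reading comes with each control period).
- eyes.camera(name): name is "side" or "top"; returns a dict with "image" (400x640x3 uint8, red, green, blue), "mtx" (3x3 intrinsics, pixels), "R" (3x3) and "t" (3): a world point X has camera coordinates R X + t. Camera axes: x right, y down, z forward; pixel columns grow to the right and rows downward; lengths in m; the calibration is good to about 2 mm. A picture is of the moment at which its call begins. There is no depth.
- job.close_job(): hands the job in, once; it reports no verdict.
Trained networks look in a picture, given as the dict that the camera call returned (one of the last four; its "shot" number tells which), for a name from the list of things; names that differ only in an ending like _2 or _b are one class to them, and where a whole thing is asked for, a point or a joint stands for the part that bears it (a point fixed in the world has none). Each returns a list of dicts, best first, with "p" (0 to 1); they miss things now and then, are a little off and sometimes report something else, mostly with a low value. They report only what shows in the picture. A call takes as long as a camera call.
- eyes.regions_of(picture, label): "region" (400x640 bool, what is visible of it) and "xy" ([column, row] in pixels, amid what is visible of it).
- eyes.landmark_of(picture, label): "xy" ([column, row] in pixels: a listed point, or the origin of a listed thing).
The state is a dict: "time": time; "joint_positions": joint angles; "joint_vel": joint speeds; "joint_torque": joint torques, N m; "ee_pos": TCP position; "eef_rot": TCP orientation; "ft_force": force on the tool from outside, world axes, zero at the start; "torque": the same for the moment, N m; "width": finger opening in m.
Only numpy, scipy, OpenCV 4.12 (cv2) and the standard library are available. Lean on these libraries where they do the work, as an engineer would, in place of code of your own. Each camera call takes 0.05 s, during which the arm holds its last target. There are 200 camera calls.

## Working session

There is one attempt and no reset: what is moved stays moved. The work goes in short steps, Python scripts to look and compute and a tool call to move; the robot and the scene stay as the last step left them, time stands still between calls to the robot, and variables do not carry over. Pictures are saved under pics/ and viewed, about 8 in all and at most 12, crops included, and the job is handed in when it is done.

Besides the shell and the picture viewer there is one more tool, called after "Emit:" as name([rows], argument=value, ...), one row to a line, values as JSON. play_rows: Moves the arm, as the interface text tells. Shift numbers are shares of 0.2 m and turn numbers shares of 90 degrees, none past 1 either way. Its arguments: {"type":"object","properties":{"motion":{"type":"array","items":{"type":"array","items":{"type":"number"}}},"squeeze":{"type":"number"}},"required":["motion"]}

```bash
mkdir -p pics; cat > h.py <<'E'
import numpy as np, cv2
from bench import r, eyes, job
def tri(obs):
    A=[];b=[]
    P=[]
    for c,xy in obs:
        M=c["mtx"]@np.c_[c["R"],c["t"]]
        P.append(M)
    X=cv2.triangulatePoints(P[0],P[1],np.array(obs[0][1],float).reshape(2,1),np.array(obs[1][1],float).reshape(2,1))
    X=(X[:3]/X[3]).ravel()
    err=[]
    for c,xy in obs:
        q=c["mtx"]@(c["R"]@X+np.ravel(c["t"])); err.append(np.round(q[:2]/q[2]-xy,1))
    return X,err
def look(names,tag=None):
    S=eyes.camera("side");T=eyes.camera("top")
    out={}
    for n in names:
        a=eyes.landmark_of(S,n);b=eyes.landmark_of(T,n)
        if a and b:
            X,e=tri([(S,a[0]["xy"]),(T,b[0]["xy"])]); out[n]=X
            print(n,X.round(4),"p",round(a[0]["p"],2),round(b[0]["p"],2),"px",np.round(a[0]["xy"],1),np.round(b[0]["xy"],1),"err",*e)
        else: print(n,"missing",[(k["p"],k["xy"]) for k in a],[(k["p"],k["xy"]) for k in b])
    if tag:
        for c,k in((S,"side"),(T,"top")): cv2.imwrite(f"pics/{tag}_{k}.png",c["image"][:,:,::-1])
    return S,T,out
E
python3 - <<'E'
from h import *
S,T,o=look(["pan_grip","pan_eye","hook_seat","hook_tip","balance","stand","cup_mid","jar_mid","lacquer_box_mid"],"a")
print(r.read_state())
E
```

```text
pan_grip [0.5525 0.1629 0.1234] p 0.95 0.6 px [310.8 277.5] [240.3 233.9] err [-2.  -0.6] [0.4 1.6]
pan_eye [0.5532 0.1592 0.0914] p 0.77 0.9 px [308.9 283.1] [244.6 237.1] err [0.5 0.1] [-0.1 -0.4]
hook_seat [ 0.5946 -0.1185  0.211 ] p 0.53 0.47 px [335.2 181.4] [356.  210.3] err [3.6 0.9] [-1.1 -3.5]
hook_tip [ 0.589  -0.1287  0.2027] p 0.67 0.61 px [343.2 183.4] [358.7 208.2] err [-1.4 -0.4] [0.4 1.4]
balance [ 0.7092 -0.1467  0.195 ] p 0.97 0.64 px [308.7 171.2] [362.6 160.6] err [-0.6 -0.2] [0.2 0.6]
stand missing [] [(0.74, [360.2, 178.2])]
cup_mid [0.5383 0.2975 0.0418] p 0.83 0.87 px [288.9 340.2] [196.3 247.6] err [0.8 0.2] [-0.2 -0.6]
jar_mid [ 0.4957 -0.4153  0.0229] p 0.93 0.67 px [394.  183.9] [459.5 249.4] err [-1.2 -0.2] [0.3 1.3]
lacquer_box_mid [0.7915 0.1537 0.0332] p 0.65 0.85 px [238.8 264.7] [248.9 154.6] err [-1.3 -0.5] [0.4 1. ]
{'time': 1.0, 'joint_positions': array([ 1.17239992,  0.33218223, -0.06469456,  1.46009842,  0.02159429,
        1.34993812, -0.08849019]), 'joint_vel': array([ 0.00046146,  0.00147981, -0.00058448,  0.00082241, -0.00038248,
        0.00158822, -0.0007812 ]), 'joint_torque': array([-2.28830527e-04, -6.23043108e+01,  2.45772226e-02, -3.90125191e+01,
       -6.10514916e-02,  3.15485371e-02,  1.41799831e-05]), 'ee_pos': array([ 0.22940175, -0.58138786,  0.22258737]), 'eef_rot': array([9.82398389e-01, 1.86797762e-01, 1.62123972e-05, 3.11818983e-05]), 'ft_force': array([-0.94732929, -0.02459935,  1.03377252]), 'torque': array([ 0.0108844 , -0.0240865 ,  0.03210251]), 'width': 0.08709628101935239}
```

```bash
python3 - <<'E'
import cv2
s=cv2.imread("pics/a_side.png");t=cv2.imread("pics/a_top.png")
a=cv2.resize(s[140:330,240:430],(600,600),interpolation=cv2.INTER_CUBIC)
cv2.imwrite("pics/b1.png",a)
b=cv2.resize(t[130:270,190:390],(800,560),interpolation=cv2.INTER_CUBIC)
cv2.imwrite("pics/b2.png",b)
E
```

```text
(no output)
```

View pics/b1.png

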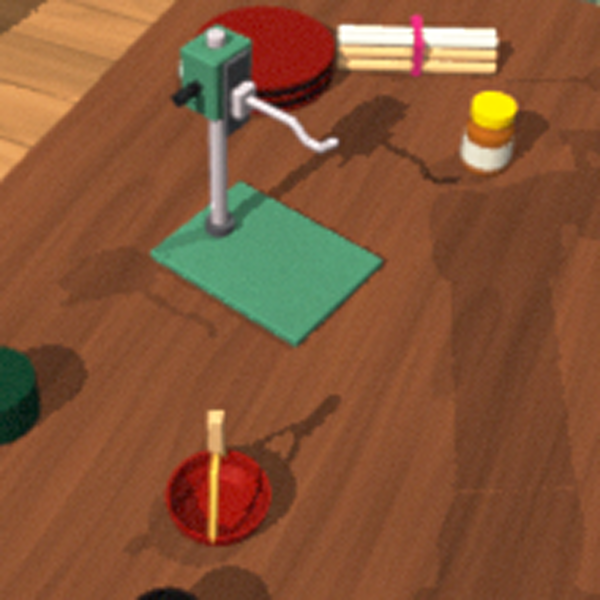

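View pics/b2.png

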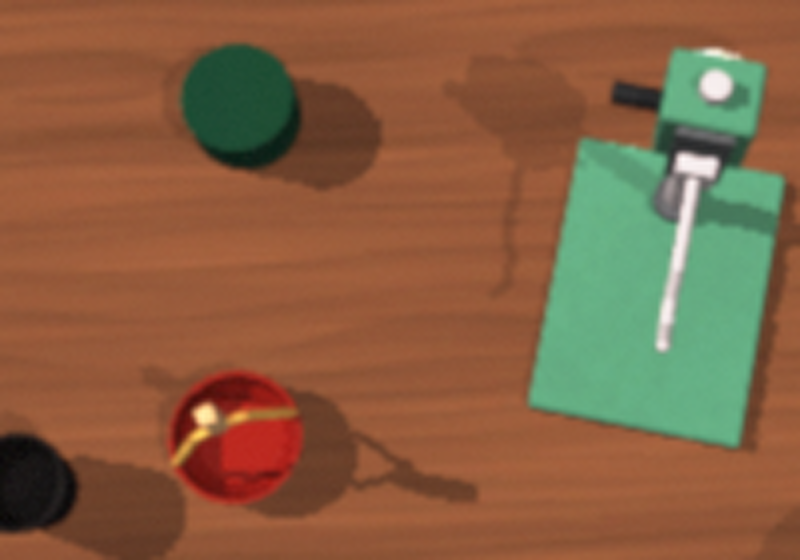

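View pics/a_side.png

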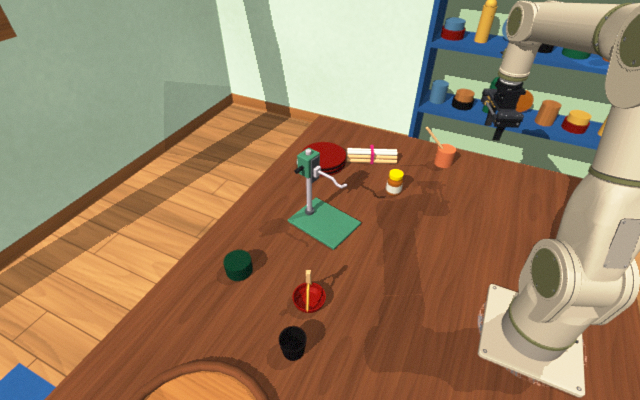

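The side view shows the pan at about (310,290) and the hook tip at about (345,186). In the top view the tip is at about (355,217), and the bail's rim ends are at crop (177,465) and (298,410). I'll work out the geometry from these and from the plate corners.

```bash
cat >> h.py <<'E'
def onz(c,xy,z):
    d=c["R"].T@np.linalg.solve(c["mtx"],np.array([xy[0],xy[1],1.])); o=-c["R"].T@np.ravel(c["t"])
    return o+d*(z-o[2])/d[2]
E
python3 - <<'E'
from h import *
S,T,o=look(["pan_grip","pan_eye","hook_tip","hook_seat"])
f=lambda x,y:(x/4+190-.4,y/4+130-.4)
g=lambda x,y:(x*.3167+240-.4,y*.3167+140-.4)
C=[onz(T,f(*p),.012) for p in[(580,140),(785,178),(740,447),(528,405)]]
print("plateTop",np.round(C,4)); D=[onz(S,g(*p),.012) for p in [(152,255),(240,183),(383,262),(297,344)]]
print("plateSide",np.round(D,4))
for n,C in (("T",C),("S",[D[0],D[1],D[2],D[3]])):
    rect=cv2.minAreaRect(np.array(C,np.float32)[:,:2]); print(n,rect)
print("tip",tri([(S,g(333,145)),(T,f(662,346))]))
a,b=onz(T,f(177,463),.03),onz(T,f(297,411),.03);print("bailT",a,b,(a+b)/2,np.degrees(np.arctan2(*(b-a)[[1,0]])))
a,b=onz(S,g(216,453),.094),onz(S,g(213,541),.03);print("bailS",a,b)
print("block",onz(T,f(205,412),.138),onz(S,g(216,412),.138))
for c,k in((S,"side"),(T,"top")):
    m=eyes.regions_of(c,"pan_grip")
    print(k,[(q["p"],q["xy"],q["region"].sum()) for q in m][:2])
    print("cam",(-c["R"].T@np.ravel(c["t"])).round(3))
E
```

```text
pan_grip [0.5565 0.1624 0.1149] p 0.75 0.85 px [309.1 278.7] [241.2 233.1] err [-1.5 -0.4] [0.4 1.2]
pan_eye [0.5532 0.163  0.0952] p 0.6 0.8 px [308.5 283.4] [242.8 236.8] err [0.2 0.1] [-0.1 -0.2]
hook_tip [ 0.5683 -0.1209  0.2047] p 0.49 0.41 px [347.1 185.9] [356.5 218.6] err [0.2 0.1] [-0.1 -0.2]
hook_seat missing [(0.51, [339.8, 180.4])] []
plateTop [[ 0.7601 -0.088   0.012 ]
 [ 0.7247 -0.2334  0.012 ]
 [ 0.5336 -0.1862  0.012 ]
 [ 0.5699 -0.0411  0.012 ]]
plateSide [[ 0.7593 -0.0867  0.012 ]
 [ 0.7255 -0.2319  0.012 ]
 [ 0.5335 -0.1835  0.012 ]
 [ 0.5697 -0.0398  0.012 ]]Traceback (most recent call last):
  File "<stdin>", line 9, in <module>
cv2.error: OpenCV(4.12.0) /io/opencv/modules/imgproc/src/convhull.cpp:143: error: (-215:Assertion failed) total >= 0 && (depth == CV_32F || depth == CV_32S) in function 'convexHull'
```

```bash
python3 - <<'E'
from h import *
S=eyes.camera("side");T=eyes.camera("top")
f=lambda x,y:(x/4+190-.4,y/4+130-.4)
g=lambda x,y:(x*.3167+240-.4,y*.3167+140-.4)
d=np.array([.9708,-.2394,0]); post=np.array([.712,-.1527,0])
def report(n,X):
    v=X-post; print(n,X.round(4),"along",(v@d).round(4),"across",(v@[.2394,.9708,0]).round(4))
X,e=tri([(S,g(335,142)),(T,f(662,346))]); print(e); report("tip",X)
# side ray intersect with vertical plane through post along d
n=np.array([.2394,.9708,0])
def plane(c,xy):
    w=c["R"].T@np.linalg.solve(c["mtx"],np.array([xy[0],xy[1],1.])); o=-c["R"].T@np.ravel(c["t"])
    return o+w*((post-o)@n)/(w@n)
for k,p in dict(tiptop=(336,141),trough=(320,148),bend=(285,113),armstart=(252,100)).items(): report("S "+k,plane(S,g(*p)))
a,b=onz(T,f(177,463),.03),onz(T,f(297,411),.03);print("bailT",a,b,(a+b)/2,np.degrees(np.arctan2(*(b-a)[[1,0]])))
print("bailS",onz(S,g(213,541),.03))
print("block",onz(T,f(205,412),.138),onz(S,g(216,412),.138))
for c,k in((S,"side"),(T,"top")):
    m=eyes.regions_of(c,"pan_grip")
    print(k,[(q["p"],q["xy"],q["region"].sum()) for q in m][:2], "cam",(-c["R"].T@np.ravel(c["t"])).round(3))
from scipy.spatial.transform import Rotation as R
s=r.read_state();print(R.from_quat(s["eef_rot"]).as_matrix().round(3))
E
```

```text
[array([-0.1, -0. ]), array([0. , 0.1])]
tip [ 0.5726 -0.1175  0.2109] along -0.1438 across 0.0008
S tiptop [ 0.5717 -0.1181  0.2119] along -0.1444 across 0.0
S trough [ 0.5886 -0.1223  0.1945] along -0.1271 across -0.0
S bend [ 0.6294 -0.1323  0.2149] along -0.085 across 0.0
S armstart [ 0.6683 -0.1419  0.2108] along -0.045 across -0.0
bailT [0.53929602 0.19891728 0.03      ] [0.57085953 0.11698169 0.03      ] [0.55507778 0.15794949 0.03      ] -68.93214596874422
bailS [0.54013511 0.20111992 0.03      ]
block [0.55759098 0.15986716 0.138     ] [0.55877662 0.15443661 0.138     ]
side [(0.7, [309.7, 296.7], np.int64(895))] cam [0.29  0.659 0.884]
top [(0.78, [247.1, 237.3], np.int64(853))] cam [ 0.412 -0.026  1.148]
[[ 0.93   0.367  0.   ]
 [ 0.367 -0.93  -0.   ]
 [ 0.     0.    -1.   ]]
```

Emit:
play_rows([
  [0.1,-0.1,-0.25,0,0,0,100],
  [0.3,-0.3,-0.5,0,0,0,100],
  [0.5,-0.5,-0.6,0,0,0,100],
  [0.75,-0.75,-0.6,0,0,0,100],
  [1,-1,-0.6,0,0,0,100],
])

```text
time: 2.33
ee_pos: [0.3326, -0.3434, 0.343]
eef_rot: [0.982, 0.187, 0.0, 0.001]
ft_force: [0.8, -0.4, 0.7]
width: 0.0869
```

Emit:
play_rows([
  [0.2,-0.2,0,0,0,0,100],
  [0.4,-0.4,0,0,0,0,100],
  [0.6,-0.6,0,0,0,0,100],
  [0.8,-0.8,0,0,0,0,100],
  [1,-1,0,0,0,0,100],
])

```text
time: 2.95
ee_pos: [0.445, -0.084, 0.3426]
eef_rot: [0.982, 0.187, 0.0, 0.0]
ft_force: [0.7, -0.6, -0.3]
width: 0.0871
```

Emit:
play_rows([
  [0.2,-0.2,0,0,0,0,50],
  [0.4,-0.4,0,0,0,0,50],
  [0.6,-0.6,0,0,0,0,50],
  [0.8,-0.75,0,0,0,0,50],
  [0.88,-0.85,0,0,0,0,50],
])

```text
time: 3.58
ee_pos: [0.5464, 0.1393, 0.3419]
eef_rot: [0.982, 0.188, -0.0, -0.001]
ft_force: [0.8, -0.5, -0.1]
width: 0.0469
```

Emit:
play_rows([
  [0.05,-0.04,0.2,0,0,0,50],
  [0.08,-0.07,0.45,0,0,0,50],
  [0.08,-0.07,0.7,0,0,0,50],
  [0.08,-0.07,0.8,0,0,0,50],
  [0.08,-0.07,0.8,0,0,0,50],
])

```text
time: 4.2
ee_pos: [0.5555, 0.1555, 0.1821]
eef_rot: [0.982, 0.187, -0.001, 0.0]
ft_force: [-1.0, -0.1, 1.1]
width: 0.0432
```

```bash
python3 - <<'E'
from h import *
S,T,o=look(["pan_grip","pan_eye"],"c")
print(r.read_state()["ee_pos"])
s=cv2.resize(S["image"][220:330,250:370,::-1],(600,550),interpolation=cv2.INTER_CUBIC)
cv2.imwrite("pics/c1.png",s)
E
```

```text
pan_grip missing [(0.85, [308.2, 277.1])] []
pan_eye [0.5119 0.2469 0.2339] p 0.93 0.65 px [307.1 281.4] [193.6 249.3] err [0.2 0.1] [-0.  -0.2]
[0.55632862 0.15600918 0.18376206]
```

View pics/c1.png

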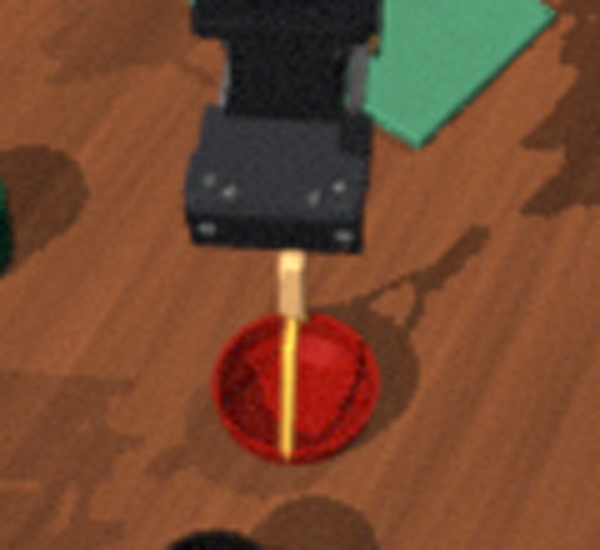

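```bash
python3 - <<'E'
from h import *
S=eyes.camera("side")
def pr(c,X):
    q=c["mtx"]@(c["R"]@np.array(X)+np.ravel(c["t"]));return (q[:2]/q[2])
e=r.read_state()["ee_pos"]
for dz in(0,.019,.05,.07,.1): print(dz,(pr(S,e+[0,0,dz])-[250,220])*5)
for X in([.556,.159,.138],[.556,.159,.094],[.556,.157,.03]): print(X,(pr(S,X)-[250,220])*5)
print(S["mtx"][0,0])
E
```

```text
0 [291.8196442  196.91762305]
0.019 [291.15255085 171.68872279]
0.05 [290.02126829 128.90458337]
0.07 [289.26161894 100.17529411]
0.1 [288.0754269   55.31452495]
[0.556, 0.159, 0.138] [290.87983154 258.92833388]
[0.556, 0.159, 0.094] [292.33832869 311.03428716]
[0.556, 0.157, 0.03] [295.95720584 378.40544487]
366.76380338719053
```

Emit:
play_rows([
  [0,0,0.15,0,0,0,50],
  [0,0,0.3,0,0,0,50],
  [0,0,0.38,0,0,0,50],
  [0,0,0.4,0,0,0,50],
  [0,0,0.4,0,0,0,50],
])

```text
time: 5.18
ee_pos: [0.5561, 0.156, 0.1031]
eef_rot: [0.982, 0.187, 0.0, -0.0]
ft_force: [-0.6, 0.3, 0.4]
width: 0.0432
```

Emit:
play_rows([
  [0,0,0,0,0,0,25],
  [0,0,0,0,0,0,12],
  [0,0,0,0,0,0,0],
  [0,0,0,0,0,0,0],
  [0,0,0,0,0,0,0],
], squeeze=40)

```text
time: 5.8
ee_pos: [0.5554, 0.1557, 0.1021]
eef_rot: [0.982, 0.187, -0.0, 0.0]
ft_force: [-0.9, 0.0, -0.3]
width: 0.0119
```

Emit:
play_rows([
  [0,0,0,0,0,0,0],
  [0,0,-0.1,0,0,0,0],
  [0,0,-0.25,0,0,0,0],
  [0,0,-0.4,0,0,0,0],
  [0,0,-0.4,0,0,0,0],
], squeeze=45)

```text
time: 6.42
ee_pos: [0.557, 0.1566, 0.1856]
eef_rot: [0.982, 0.187, 0.003, 0.0]
ft_force: [0.4, 0.0, -2.3]
width: 0.0114
```

Emit:
play_rows([
  [-0.05,0.05,-0.1,0,0,0.07,0],
  [-0.13,0.15,-0.2,0,0,0.16,0],
  [-0.23,0.27,-0.3,0,0,0.26,0],
  [-0.33,0.4,-0.37,0,0,0.35,0],
  [-0.4,0.5,-0.37,0,0,0.393,0],
])

```text
time: 7.05
ee_pos: [0.5178, 0.032, 0.2567]
eef_rot: [0.993, -0.122, 0.001, 0.0]
ft_force: [0.3, 0.3, -2.1]
width: 0.0118
```

```bash
python3 - <<'E'
from h import *
from scipy.spatial.transform import Rotation as R
s=r.read_state();M=R.from_quat(s["eef_rot"]).as_matrix();print(s["ee_pos"],M.round(3))
print((M.T@(np.array([.497,-.100,.26])-s["ee_pos"])/.2).round(3), np.degrees(np.arctan2(M[1,0],M[0,0])))
E
```

```text
[0.51780465 0.03201146 0.2566568 ] [[ 0.97  -0.242  0.001]
 [-0.242 -0.97  -0.001]
 [ 0.001  0.    -1.   ]]
[ 0.059  0.666 -0.016] -14.022725756579568
```

Emit:
play_rows([
  [0.01,0.12,0,0,0,0,0],
  [0.03,0.3,0,0,0,0,0],
  [0.05,0.5,-0.01,0,0,0,0],
  [0.06,0.63,-0.02,0,0,0,0],
  [0.06,0.666,-0.02,0,0,0,0],
])

```text
time: 7.68
ee_pos: [0.497, -0.1005, 0.2591]
eef_rot: [0.993, -0.121, -0.001, 0.0]
ft_force: [0.4, 0.4, -2.1]
width: 0.0115
```

```bash
python3 - <<'E'
from h import *
from scipy.spatial.transform import Rotation as R
S,T,o=look(["pan_grip","pan_eye","hook_tip","hook_seat"])
s=r.read_state();M=R.from_quat(s["eef_rot"]).as_matrix();print(s["ee_pos"],s["ft_force"])
for n,X in dict(o,est=np.array([.5936,-.1235,.199])).items(): print(n,(M.T@(X-s["ee_pos"])).round(4))
cv2.imwrite("pics/d1.png",cv2.resize(S["image"][130:230,280:430,::-1],(780,520),interpolation=cv2.INTER_CUBIC))
cv2.imwrite("pics/d2.png",cv2.resize(T["image"][150:270,300:420,::-1],(600,600),interpolation=cv2.INTER_CUBIC))
E
```

```text
pan_grip missing [] []
pan_eye missing [(0.6, [371.0, 186.4])] []
hook_tip missing [(0.5, [336.6, 181.7])] []
hook_seat missing [(0.58, [336.3, 179.3])] []
[ 0.49781443 -0.09821673  0.26028895] [ 0.62722537  0.46916077 -2.26218728]
est [0.099  0.0017 0.0613]
```

View pics/d1.png

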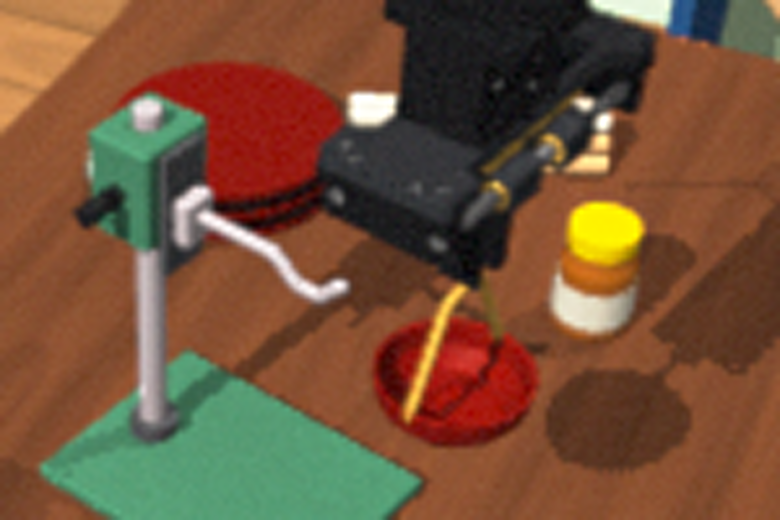

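```bash
python3 - <<'E'
from h import *
S=eyes.camera("side")
img=cv2.imread("pics/d1.png")
d=np.array([.9708,-.2394,0]); post=np.array([.712,-.1527,0])
def pr(X):
    q=S["mtx"]@(S["R"]@np.array(X)+np.ravel(S["t"]));return ((q[:2]/q[2])+.5-[280,130])*5.2
outs=[]
for s,z in((-.120,.196),(-.122,.200),(-.122,.204),(-.125,.200)):
    im=img.copy()
    P=[post+d*(s+a)+[0,0,z+b] for a,b in((-.022,.012),(-.008,-.004),(.008,-.004),(.025,.010),(.06,.010))]
    q=np.array([pr(p) for p in P]);print(s,z,q.round(0).tolist())
    cv2.polylines(im,[q.astype(int)],False,(255,0,0),1)
    outs.append(im[160:340,150:400])
a=np.vstack([np.hstack(outs[:2]),np.hstack(outs[2:])]);cv2.imwrite("pics/e.png",cv2.resize(a,(780,562)))
E
```

```text
-0.12 0.196 [[342.0, 288.0], [321.0, 300.0], [298.0, 289.0], [275.0, 258.0], [227.0, 234.0]]
-0.122 0.2 [[345.0, 284.0], [324.0, 296.0], [301.0, 285.0], [278.0, 254.0], [230.0, 230.0]]
-0.122 0.204 [[346.0, 279.0], [324.0, 291.0], [301.0, 279.0], [278.0, 248.0], [230.0, 224.0]]
-0.125 0.2 [[350.0, 286.0], [328.0, 298.0], [305.0, 287.0], [282.0, 256.0], [234.0, 232.0]]
```

View pics/e.png

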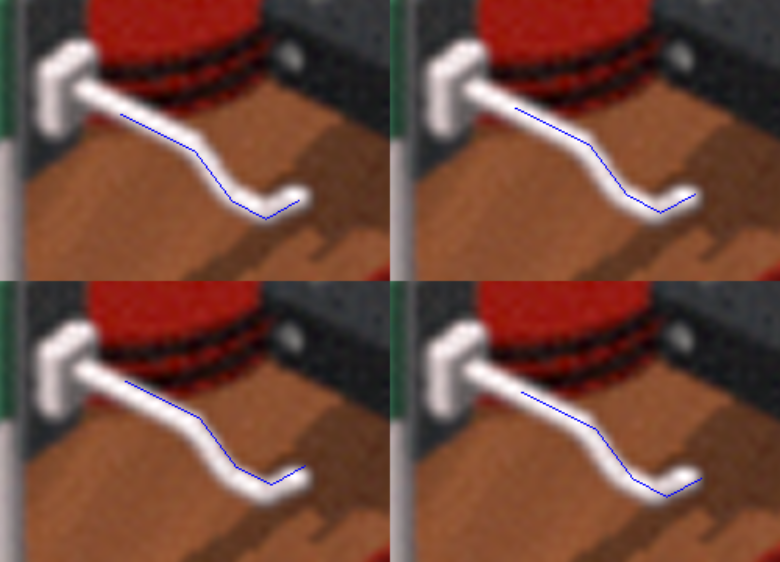

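Emit:
play_rows([
  [0,0.01,0.05,0,0,0,0],
  [0,0.01,0.075,0,0,0,0],
  [0.1,0.01,0.075,0,0,0,0],
  [0.2,0.01,0.075,0,0,0,0],
  [0.25,0.01,0.075,0,0,0,0],
])

```text
time: 8.85
ee_pos: [0.5462, -0.1129, 0.2446]
eef_rot: [0.993, -0.121, -0.0, -0.0]
ft_force: [0.2, 0.4, -2.0]
width: 0.0115
```

Emit:
play_rows([
  [0.07,0,0,0,0,0,0],
  [0.14,0,0,0,0,0,0],
  [0.2,0,0,0,0,0,0],
  [0.245,0,0,0,0,0,0],
  [0.245,0,0,0,0,0,0],
])

```text
time: 9.48
ee_pos: [0.5937, -0.1244, 0.245]
eef_rot: [0.993, -0.12, -0.0, -0.0]
ft_force: [-0.0, -0.2, -2.3]
width: 0.0116
```

```bash
python3 - <<'E'
from h import *
from scipy.spatial.transform import Rotation as R
S=eyes.camera("side");T=eyes.camera("top")
s=r.read_state();M=R.from_quat(s["eef_rot"]).as_matrix();print(s["ee_pos"],s["ft_force"])
print((M.T@(np.array([.5936,-.1235,.201])-s["ee_pos"])).round(4))
cv2.imwrite("pics/f.png",cv2.resize(S["image"][150:230,290:390,::-1],(750,600),interpolation=cv2.INTER_CUBIC))
E
```

```text
[ 0.59320859 -0.12422476  0.24528244] [ 0.12533706 -0.63048961 -3.47504062]
[ 0.0002 -0.0008  0.0443]
```

View pics/f.png

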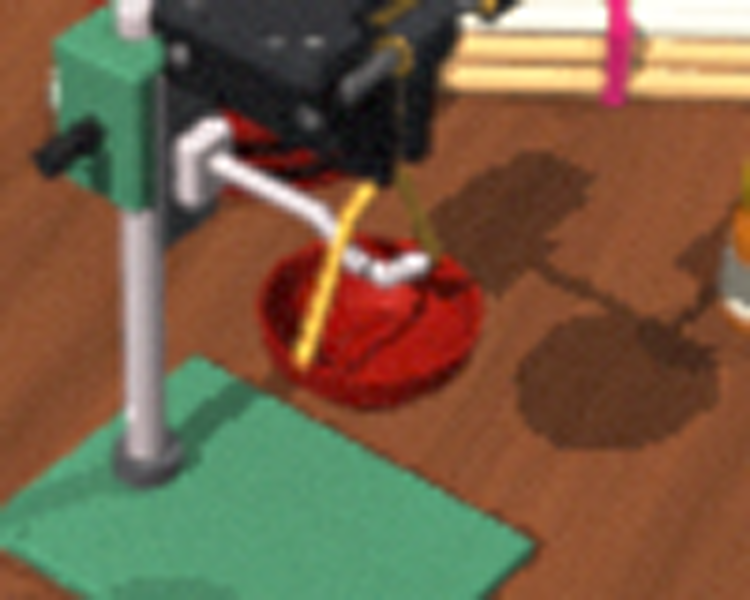

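Emit:
play_rows([
  [0,0,0.04,0,0,0,0],
  [0,0,0.08,0,0,0,0],
  [0,0,0.12,0,0,0,0],
  [0,0,0.125,0,0,0,0],
  [0,0,0.125,0,0,0,0],
])

```text
time: 10.2
ee_pos: [0.5934, -0.1244, 0.2203]
eef_rot: [0.993, -0.12, 0.0, 0.0]
ft_force: [-0.1, 0.5, -1.9]
width: 0.0113
```

Emit:
play_rows([
  [0,0,0.005,0,0,0,0],
  [0,0,0.01,0,0,0,0],
  [0,0,0.015,0,0,0,0],
  [0,0,0.02,0,0,0,0],
  [0,0,0.02,0,0,0,0],
])

```text
time: 10.82
ee_pos: [0.5933, -0.1244, 0.2162]
eef_rot: [0.993, -0.12, -0.0, 0.0]
ft_force: [-0.5, 0.3, -1.9]
width: 0.0115
```

Emit:
play_rows([
  [0,0,0.004,0,0,0,0],
  [0,0,0.008,0,0,0,0],
  [0,0,0.012,0,0,0,0],
  [0,0,0.015,0,0,0,0],
  [0,0,0.015,0,0,0,0],
])

```text
time: 11.45
ee_pos: [0.5934, -0.1244, 0.2133]
eef_rot: [0.993, -0.12, 0.0, 0.0]
ft_force: [0.5, 0.4, -2.1]
width: 0.0113
```

Emit:
play_rows([
  [0,0,0.003,0,0,0,0],
  [0,0,0.006,0,0,0,0],
  [0,0,0.01,0,0,0,0],
  [0,0,0.01,0,0,0,0],
])

```text
time: 11.95
ee_pos: [0.5933, -0.1244, 0.2112]
eef_rot: [0.993, -0.12, -0.0, 0.0]
ft_force: [-0.0, -0.2, -3.0]
width: 0.0112
```

Emit:
play_rows([
  [0,0,0.003,0,0,0,0],
  [0,0,0.006,0,0,0,0],
  [0,0,0.01,0,0,0,0],
  [0,0,0.01,0,0,0,0],
])

```text
time: 12.45
ee_pos: [0.5934, -0.1244, 0.2094]
eef_rot: [0.993, -0.12, 0.0, 0.0]
ft_force: [-0.2, 0.5, -1.3]
width: 0.0118
```

Emit:
play_rows([
  [0,0,0.003,0,0,0,0],
  [0,0,0.006,0,0,0,0],
  [0,0,0.01,0,0,0,0],
  [0,0,0.01,0,0,0,0],
])

```text
time: 12.95
ee_pos: [0.5934, -0.1244, 0.2075]
eef_rot: [0.993, -0.12, 0.0, 0.0]
ft_force: [-1.5, 0.8, 1.1]
width: 0.0114
```

```bash
python3 - <<'E'
from h import *
z=[]
for i in range(6):
    c=eyes.camera("side"); z.append(r.read_state()["ft_force"][2])
print(np.round(z,2),r.read_state()["ee_pos"])
E
```

```text
[1.6  2.19 2.25 1.1  1.22 0.58] [ 0.59336363 -0.1244193   0.20735951]
```

Emit:
play_rows([
  [0,0,0.004,0,0,0,0],
  [0,0,0.008,0,0,0,0],
  [0,0,0.012,0,0,0,0],
  [0,0,0.012,0,0,0,0],
])

```text
time: 13.75
ee_pos: [0.5934, -0.1244, 0.2049]
eef_rot: [0.993, -0.12, 0.0, 0.0]
ft_force: [-0.2, 0.2, 2.8]
width: 0.0116
```

Emit:
play_rows([
  [0,0,0.004,0,0,0,0],
  [0,0,0.008,0,0,0,0],
  [0,0,0.012,0,0,0,0],
  [0,0,0.012,0,0,0,0],
])

```text
time: 14.25
ee_pos: [0.5934, -0.1244, 0.2024]
eef_rot: [0.993, -0.121, 0.0, 0.0]
ft_force: [-1.5, -0.0, 1.4]
width: 0.0112
```

Emit:
play_rows([
  [0,0,0.004,0,0,0,0],
  [0,0,0.008,0,0,0,0],
  [0,0,0.012,0,0,0,0],
  [0,0,0.012,0,0,0,0],
])

```text
time: 14.75
ee_pos: [0.5933, -0.1244, 0.2]
eef_rot: [0.993, -0.12, -0.0, 0.0]
ft_force: [-1.7, -0.1, 1.4]
width: 0.0112
```

Emit:
play_rows([
  [0,0,0.004,0,0,0,0],
  [0,0,0.008,0,0,0,0],
  [0,0,0.012,0,0,0,0],
  [0,0,0.012,0,0,0,0],
])

```text
time: 15.25
ee_pos: [0.5934, -0.1244, 0.1977]
eef_rot: [0.993, -0.12, 0.0, 0.0]
ft_force: [-0.7, 0.3, 1.8]
width: 0.0116
```

Emit:
play_rows([
  [0,0,0.004,0,0,0,0],
  [0,0,0.008,0,0,0,0],
  [0,0,0.012,0,0,0,0],
  [0,0,0.012,0,0,0,0],
])

```text
time: 15.75
ee_pos: [0.5933, -0.1244, 0.1952]
eef_rot: [0.993, -0.12, -0.0, 0.0]
ft_force: [-1.0, 0.6, 1.9]
width: 0.0113
```

Emit:
play_rows([
  [0,0,0.004,0,0,0,0],
  [0,0,0.008,0,0,0,0],
  [0,0,0.012,0,0,0,0],
  [0,0,0.012,0,0,0,0],
])

```text
time: 16.25
ee_pos: [0.5934, -0.1244, 0.1929]
eef_rot: [0.993, -0.12, 0.0, 0.0]
ft_force: [-2.5, 1.2, 2.2]
width: 0.0115
```

Emit:
play_rows([
  [0,0,0.004,0,0,0,0],
  [0,0,0.008,0,0,0,0],
  [0,0,0.012,0,0,0,0],
  [0,0,0.012,0,0,0,0],
])

```text
time: 16.75
ee_pos: [0.5933, -0.1244, 0.1907]
eef_rot: [0.993, -0.12, 0.0, 0.0]
ft_force: [-3.7, 0.7, 6.2]
width: 0.0115
```

```bash
python3 - <<'E'
from h import *
z=[]
for i in range(5):
    c=eyes.camera("side"); z.append(r.read_state()["ft_force"])
print(np.round(z,2),r.read_state()["ee_pos"],r.read_state()["torque"])
cv2.imwrite("pics/g.png",cv2.resize(c["image"][150:230,290:390,::-1],(750,600),interpolation=cv2.INTER_CUBIC))
E
```

```text
[[-3.8   0.96  5.84]
 [-4.45  0.75  5.46]
 [-3.69  0.97  5.73]
 [-3.24  0.3   6.13]
 [-3.36  1.17  5.68]] [ 0.59334387 -0.12440103  0.19080362] [0.24914684 0.88325916 0.02935057]
```

View pics/g.png

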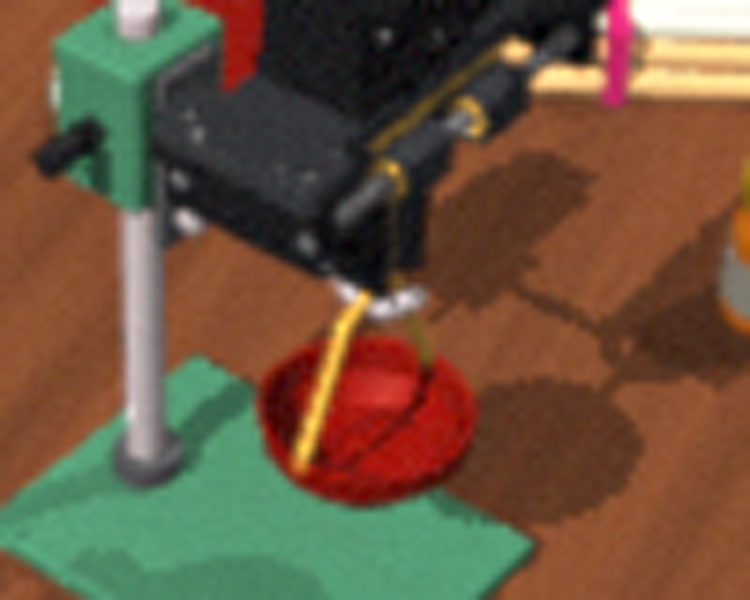

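Emit:
play_rows([
  [-0.005,0,0,0,0,0,0],
  [-0.01,0,0,0,0,0,0],
  [-0.015,0,0,0,0,0,0],
  [-0.02,0,0,0,0,0,0],
  [-0.02,0,0,0,0,0,0],
])

```text
time: 17.62
ee_pos: [0.5897, -0.1232, 0.1907]
eef_rot: [0.993, -0.12, 0.0, -0.0]
ft_force: [4.0, 1.0, 5.1]
width: 0.0117
```

Emit:
play_rows([
  [0.004,0,0.0,0,0,0,0],
  [0.008,0,0.002,0,0,0,0],
  [0.008,0,0.004,0,0,0,0],
  [0.008,0,0.004,0,0,0,0],
])

```text
time: 18.12
ee_pos: [0.59, -0.1233, 0.1894]
eef_rot: [0.993, -0.12, -0.001, -0.0]
ft_force: [-2.3, 2.2, 6.8]
width: 0.0111
```

```bash
python3 - <<'E'
from h import *
z=[]
for i in range(5):
    c=eyes.camera("top"); z.append(r.read_state()["ft_force"])
print(np.round(np.mean(z,0),2),r.read_state()["ee_pos"],r.read_state()["torque"])
E
```

```text
[-1.74  1.93  7.18] [ 0.59003224 -0.12325206  0.1894637 ] [0.5642824  0.40578112 0.03092001]
```

Emit:
play_rows([
  [0,0,0.002,0,0,0,0],
  [0,0,0.004,0,0,0,0],
  [0,0,0.004,0,0,0,0],
  [0,0,0.004,0,0,0,0],
])

```text
time: 18.88
ee_pos: [0.59, -0.1232, 0.1888]
eef_rot: [0.993, -0.12, -0.001, -0.0]
ft_force: [-2.8, 2.3, 8.0]
width: 0.0116
```

```bash
python3 - <<'E'
from h import *
z=[]
for i in range(8):
    c=eyes.camera("top"); z.append(r.read_state()["ft_force"])
print(np.round(np.mean(z,0),2),np.round(z,1)[:,2],r.read_state()["ee_pos"],r.read_state()["torque"])
E
```

```text
[-2.13  2.36  8.07] [7.8 8.1 7.8 8.7 8.6 7.5 7.5 8.5] [ 0.59000931 -0.12320884  0.18878095] [0.59424049 0.53118996 0.00706202]
```

Emit:
play_rows([
  [0,0,-0.004,0,0,0,0],
  [0,0,-0.008,0,0,0,0],
  [0,0,-0.012,0,0,0,0],
  [0,0,-0.015,0,0,0,0],
  [0,0,-0.015,0,0,0,0],
])

```text
time: 19.9
ee_pos: [0.5902, -0.1234, 0.1914]
eef_rot: [0.993, -0.12, -0.001, -0.0]
ft_force: [-2.4, 2.9, 4.4]
width: 0.0116
```

```bash
python3 - <<'E'
from h import *
z=[]
for i in range(5):
    c=eyes.camera("top"); z.append(r.read_state()["ft_force"])
print(np.round(np.mean(z,0),2),r.read_state()["ee_pos"],r.read_state()["torque"])
E
```

```text
[-3.7   3.21  4.16] [ 0.59035042 -0.12352962  0.19150189] [0.82257127 1.05381408 0.01539265]
```

Emit:
play_rows([
  [-0.002,-0.001,-0.002,0,0,0,0],
  [-0.004,-0.003,-0.006,0,0,0,0],
  [-0.004,-0.003,-0.01,0,0,0,0],
  [-0.004,-0.003,-0.01,0,0,0,0],
])

```text
time: 20.65
ee_pos: [0.5904, -0.1232, 0.1938]
eef_rot: [0.993, -0.121, -0.0, 0.0]
ft_force: [-1.0, 1.9, 0.9]
width: 0.0114
```

```bash
python3 - <<'E'
from h import *
z=[]
for i in range(5):
    c=eyes.camera("side"); z.append(r.read_state()["ft_force"])
print(np.round(np.mean(z,0),2),r.read_state()["ee_pos"],r.read_state()["torque"])
cv2.imwrite("pics/i.png",cv2.resize(c["image"][150:230,290:390,::-1],(750,600),interpolation=cv2.INTER_CUBIC))
E
```

```text
[-0.99  1.24  1.12] [ 0.59036359 -0.12312158  0.19381332] [ 0.41489347  0.34370813 -0.00501909]
```

View pics/i.png

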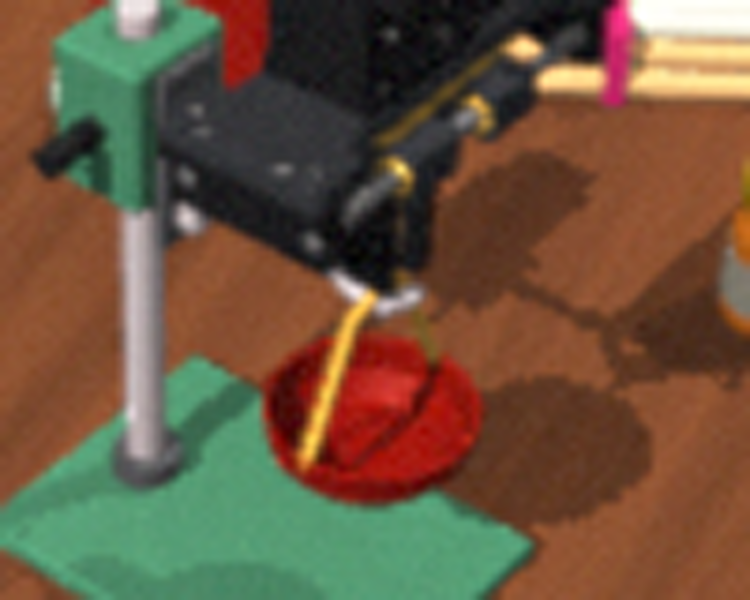

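Emit:
play_rows([
  [-0.001,-0.001,-0.003,0,0,0,0],
  [-0.001,-0.001,-0.004,0,0,0,0],
  [-0.001,-0.001,-0.004,0,0,0,0],
], squeeze=10)

```text
time: 21.28
ee_pos: [0.5904, -0.123, 0.1947]
eef_rot: [0.993, -0.121, 0.0, 0.0]
ft_force: [0.5, 0.4, -1.3]
width: 0.0119
```

Emit:
play_rows([
  [0,0,0,0,0,0,0],
  [0,0,0,0,0,0,0],
  [0,0,0,0,0,0,0],
], squeeze=4)

```text
time: 21.65
ee_pos: [0.5903, -0.1229, 0.1947]
eef_rot: [0.993, -0.121, 0.0, 0.0]
ft_force: [0.1, 0.4, -1.0]
width: 0.0118
```

Emit:
play_rows([
  [0,0,0,0,0,0,16],
  [0,0,0,0,0,0,20],
  [0,0,0,0,0,0,30],
  [0,0,0,0,0,0,40],
  [0,0,0,0,0,0,40],
])

```text
time: 22.28
ee_pos: [0.5903, -0.1228, 0.1947]
eef_rot: [0.993, -0.12, 0.0, 0.0]
ft_force: [0.5, -0.5, -0.1]
width: 0.0329
```

```bash
python3 - <<'E'
from h import *
c=eyes.camera("side");s=r.read_state();print(s["ft_force"],s["ee_pos"],s["width"])
cv2.imwrite("pics/j.png",cv2.resize(c["image"][150:230,290:390,::-1],(750,600),interpolation=cv2.INTER_CUBIC))
E
```

```text
[ 0.10821652  0.01406641 -0.34257153] [ 0.59025367 -0.12280395  0.1947389 ] 0.033357090479805146
```

View pics/j.png

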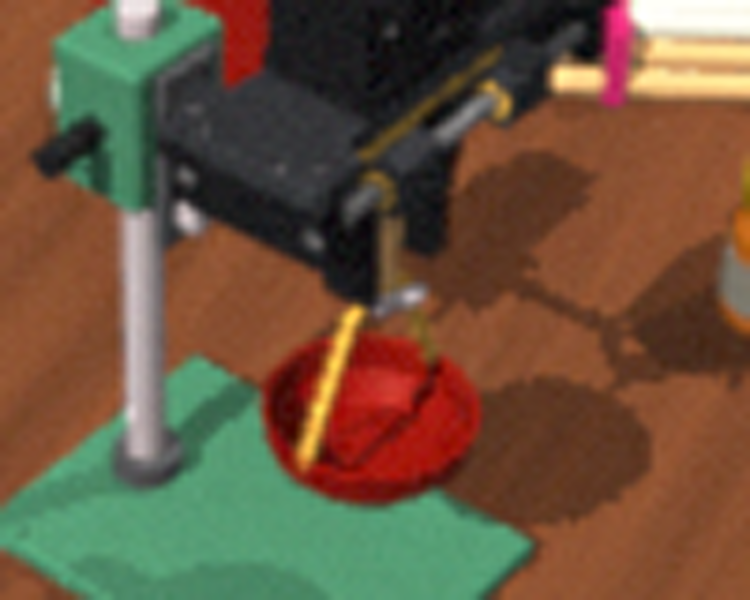

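The block stands clear between the fingers at about (390,250), and the pan hangs upright. I'll retreat straight up.

Emit:
play_rows([
  [0,0,-0.05,0,0,0,40],
  [0,0,-0.15,0,0,0,40],
  [0,0,-0.3,0,0,0,40],
  [0,0,-0.5,0,0,0,40],
  [0,0,-0.7,0,0,0,40],
])

```text
time: 22.95
ee_pos: [0.5901, -0.1228, 0.3368]
eef_rot: [0.993, -0.12, 0.0, 0.0]
ft_force: [0.0, -0.2, 0.3]
width: 0.0353
```

Emit:
play_rows([
  [-0.15,0,0,0,0,0,40],
  [-0.4,0,0,0,0,0,40],
  [-0.6,0,0,0,0,0,40],
  [-0.7,0,0,0,0,0,40],
  [-0.7,0,0,0,0,0,40],
])

```text
time: 23.58
ee_pos: [0.4538, -0.0891, 0.336]
eef_rot: [0.993, -0.121, 0.001, 0.001]
ft_force: [0.1, -1.4, 0.4]
width: 0.0349
```

Emit:
play_rows([
  [0,0,0,0,0,0,40],
  [0,0,0,0,0,0,40],
  [0,0,0,0,0,0,40],
  [0,0,0,0,0,0,40],
  [0,0,0,0,0,0,40],
])

```text
time: 24.2
ee_pos: [0.4544, -0.0893, 0.3346]
eef_rot: [0.993, -0.12, -0.0, -0.0]
ft_force: [1.2, -0.0, -0.3]
width: 0.0349
```

```bash
python3 - <<'E'
from h import *
a=eyes.camera("side")["image"]
for i in range(8): eyes.camera("side")
S,T,o=look(["pan_eye","hook_seat","cup_mid","jar_mid","lacquer_box_mid"])
print("diff",np.abs(a[150:230,290:390].astype(int)-S["image"][150:230,290:390]).mean(), np.abs(a[150:230,290:390].astype(int)-S["image"][150:230,290:390]).max())
cv2.imwrite("pics/k.png",cv2.resize(S["image"][150:230,290:390,::-1],(750,600),interpolation=cv2.INTER_CUBIC))
E
```

```text
pan_eye [ 0.5938 -0.121   0.1902] p 0.79 0.43 px [338.2 187.1] [355.5 209.7] err [0.9 0.2] [-0.3 -0.9]
hook_seat missing [(0.48, [338.6, 188.5])] []
cup_mid [0.5304 0.2997 0.0378] p 0.6 0.62 px [291.7 343.2] [195.8 250.5] err [0.5 0.1] [-0.1 -0.3]
jar_mid [ 0.4952 -0.4068  0.0317] p 0.85 0.89 px [390.  182.7] [458.5 253.5] err [2.6 0.5] [-0.7 -2.8]
lacquer_box_mid [0.7891 0.1559 0.0379] p 0.83 0.68 px [239.  264.6] [247.8 154.8] err [-1.4 -0.5] [0.4 1.2]
diff 2.612125 32
```

View pics/k.png

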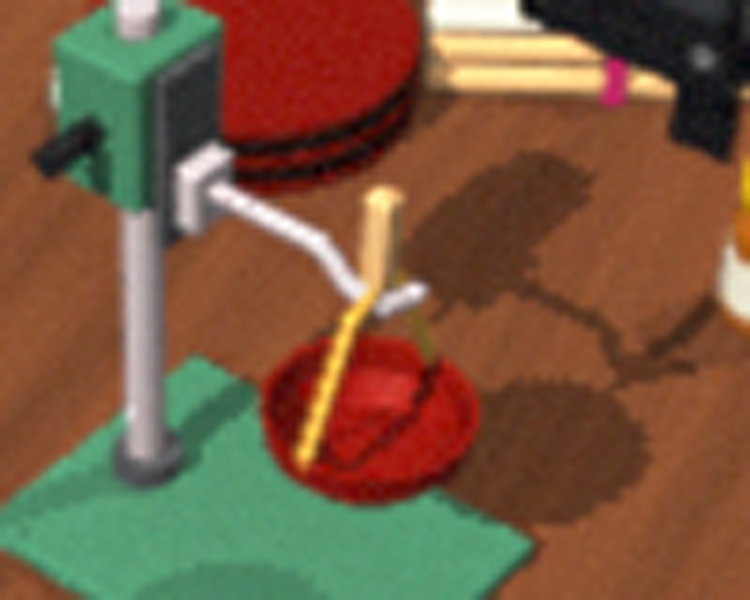

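```bash
python3 -c "
from bench import job; print(job.close_job())"
```

```text
the job is handed in; nothing more can be done
None
```

The pan is hanging from the balance hook by its bail, let go and upright. I handed the job in at about 25 s on the robot's clock; no verdict is reported.

- **Tug:** I lowered the held pan onto the hook. The slide dragged at about 4 N for roughly 16 mm, then the force rose. I held about 10 N (wrist reading less pan weight) for around 0.9 s. I eased off to about the pan's own weight, opened the fingers and moved straight up and away.
- **Last picture:** The bail is in the trough, the hook slide is visibly lowered, and the arm is clear. Two frames about half a second apart differed only by what looks like image noise.
- **Bystanders:** The network put the cup, jar and lacquer box within about 13 mm of their first readings. That is about the scatter of its own estimates, and I never went near them.

Some checks were less clean:
- **Side force:** Up to about 5 N of sideways force built up at the bail during the tug. It reversed when I shifted the tool 4 mm, so I took it for friction. It was gone before release.
- **Stiffness:** Past the stop the force rose by about 1.4 N per mm of tool travel, not 2.5. I put this down to give in the grip and arm.
- **Hook seat:** The network never found the hook seat reliably, so I took its position from the base plate and an overlay of the hook's shape on the picture.

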